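# Fetch the cover-glass box from between the containers in the rack

### The arm

A 6-joint arm with a two-finger parallel gripper is mounted at the origin on a cart in front of the work surface, level with it; the furniture and walls round the work are solid. World frame = base frame: x ahead of the robot, y to its left, z up, the work surface at z = 0. Lengths are in m, angles in rad, forces in N, time in s.
With the tool pointing down it reaches from about 0.3 to 0.775 m from the base axis. Payload 14.6 kg.
Tool frame: the origin (TCP) lies midway between the tips of the shut fingers; the grasp point (between the pads) lies 19 mm behind it (ctrl.grip_depth is the z of the grasp point in the tool frame, in m); z points along the fingers, y is the line along which they close (so a half turn about z gives the same grasp; the last joint's range is limited). The gripper opens to 94 mm and grips with 3 to 60 N. Pads are 16 mm wide; open, the fingers measure 119 mm over their backs; the gripper's body (75 mm by 177 mm) begins 78 mm behind the grasp point.
Start: joints at [-1.226, 0.3, 1.521, -0, 1.321, -0.067], TCP at [0.22, -0.504, 0.205] pointing down, gripper open.
Joint ranges: [-3.03, 3.03], [-0.79, 2.21], [0.23, 2.52], [-1.04, 4.18], [0, 3.07], [-2.55, 2.55]. Speed limits (rad/s): [2.22, 2.22, 2.57, 3.14, 3.14, 3.14].

### API

Orientations are given as [roll, pitch, yaw] about the fixed x, y, z axes, in that order (R = Rz(yaw) Ry(pitch) Rx(roll)).
In Python, from station import ctrl gives the robot as it stands. The module is installed in compiled form; this text tells all that it offers.
- The arm moves only by the tool carry_out, never from a script. Its argument "commands" is a list of rows, each a list of 3 entries, a list of its own where there are three numbers: the closure, from 0 (fully open) to 1 (shut), then the shift along the tool's x, y, z in mm, then the turn, a rotation vector about the tool's x, y, z in rad. In form: [[gripper, [tx, ty, tz], [wx, wy, wz]], ...]. A call has 1 to 10 rows; each row shifts and turns the commanded pose from where the row before left it, along the tool's axes as they then stand; what a row does not reach is not made up. A row lasts 1/8 s, in which the tool goes at most 62.5 mm and 10.7 degrees, less where a joint would pass 70% of its speed; a pose out of reach is approached as far as the arm can. A call with a gripper value outside its range is refused whole. The fingers move at their own pace and stop on an object; "squeeze" is the grip in N (left out, the last holds). Time passes only in rows, so rows that do not move let the fingers close. It gives the time, the measured TCP pose, the force, the opening and the grip force at its end, in the units of the state.
- ctrl.get_obs(): the state, without advancing time (a new reading comes with each control period).
- ctrl.camera(name): name is "scene" or "top" or "wrist"; returns a dict with "img" (480x640x3 uint8, blue, green, red), "camera_matrix" (3x3 intrinsics, pixels), "rvec" (rotation vector, rad) and "tvec" (3), from world to camera coordinates, as OpenCV has them. Camera axes: x right, y down, z forward; pixel columns grow to the right and rows downward; lengths in m; the calibration is good to about 2 mm. A picture is of the moment at which its call begins. There is no depth.
- ctrl.hand_in(): hands the job in; it is judged then, once.
Trained networks look in the newest picture that a camera, given by its name, has taken for a name from the list of things; names that differ only in an ending like _2 or _b are one class to them, and where a whole thing is asked for, a point or a joint stands for the part that bears it (a point fixed in the world has none). Each returns a list of dicts, best first, with "score" (0 to 1); they miss things now and then, are a little off and sometimes report something else, mostly with a low value. They report only what shows in the picture. A call takes as long as a camera call. They do not tell look-alikes from the thing itself.
- ctrl.outline_of(thing, camera): "region" (480x640 bool, what is visible of it).
- ctrl.place_of(thing, camera): "at" ([x, y, z] in m, in world coordinates, good to about 4 mm: a listed point, or the origin of a listed thing).
The state is a dict: "time_s": time; "qpos": joint angles; "joint_vel": joint speeds; "tau": joint torques, N m; "ee_pos": TCP position; "eef_rot": TCP orientation; "force": force on the tool from outside, world axes, zero at the start; "moment": the same for the moment, N m; "grip_width": finger opening in m; "grip_force": force on a finger pad.
Only numpy, scipy, OpenCV 4.12 (cv2) and the standard library are available. Lean on these libraries where they do the work, as an engineer would, in place of code of your own. Each camera call takes 0.05 s, during which the arm holds its last target. There are 200 camera calls.

### The job

The low white cover-glass box is hemmed in between taller containers in the grey bench rack. Take out the two containers that stand on either side of it and stand both on the dark metal side tray, then lift the box out and set it flat in the pocket of the black holder; after that put each container back upright exactly where it stood in the rack. Tip nothing over, and leave the wipe pot, the cotton-bud tub and the roll of tape where they are.

Things in the scene. Friction and masses are not known exactly. Their poses are not given: they have to be found in the camera images.
- rack: Fixed grey bench rack: an open-topped lane 208 x 72 mm outside (long along its x), walls 5 mm thick and 22 mm high, floor 3 mm. Origin: centre of its underside; z up. Four things stand in it in a row at about x = -69, -23, 23, 69 mm; the order varies, the cover-glass box has an inner place. A keyboard and a wide, solid monitor stand to its right: come from the front, not sideways past the monitor.
- side_tray: Fixed shallow dark metal tray 110 (its x) x 120 (its y) mm, floor 2 mm thick, lip 3 mm thick and 6 mm high all round. Origin: centre of its underside; z up. The area where containers are stood aside; two fit well on the diagonal, at about (-28, -32) and (28, 32) mm. A solid lamp box 0.2 m high stands at the back left of the table: swing in front of it.
- holder: Fixed square black plastic holder 72 x 72 mm with an open square pocket 60 x 60 mm; pocket floor 4 mm and rim top 10 mm above the table. Origin: centre of its underside; x and y along its sides, z up. The cover-glass box goes into its pocket.
- cover_glass_box: Low square white and beige cardboard box 33 x 33 mm, 19 mm high, about 30 g, lid fixed; it stands in the rack with its sides within 0.1 rad of the lane, its top about level with the rack's side walls, so that in the rack it can be gripped only by fingers that reach into the lane on the two sides where its neighbours stood (closing along the rack's x). Origin: centre of its underside; x and y along its sides, z up.
- oil_bottle: Small round white dropper bottle with a red cap and red band, 54 mm high, about 20 g; body 24 mm diameter up to 38 mm height, then a narrower cap. Origin: centre of its underside, z along its axis. In the rack grip its body above the side walls, fingers closing across the lane.
- vial: Small round white dropper vial with a beige cap and a blue band, 51 mm high, about 18 g; body 22 mm diameter up to 36 mm height, then a narrower cap. Origin: centre of its underside, z along its axis. Grip as the oil bottle.
- canister: Round clear canister with a microscope objective inside and a black screw lid (fixed), 64 mm high, about 140 g; body 42 mm diameter up to 45 mm height, lid 45 mm diameter above it. Origin: centre of its underside, z along its axis. Grip the lid or the upper body, fingers closing across the lane.
- wipe_pot: Bystander: white round pot with a screw lid, 56 mm diameter, 75 mm high. Origin: centre of its underside.
- cotton_buds: Bystander: round tub of cotton buds, 77 mm diameter, 80 mm high. Origin: centre of its underside.
- tape: Bystander: roll of black tape lying flat, 62 mm diameter, 19 mm high. Origin: centre of its underside.
Things that resemble listed ones, but are neither listed nor needed, are in the scene too. What is shaped like the cover_glass_box but pink or turquoise is not meant.

How it is judged:
On the way, in this order (a step that is already met when the one before it is completed fails the run):
1. at least two of the three containers stand upright and released on the side tray at the same time (((x of oil_bottle in the frame of side_tray between -0.055 and 0.055 m and y of oil_bottle in the frame of side_tray between -0.06 and 0.06 m and z of each of oil_bottle, vial in the frame of side_tray below 0.009 m and linear speed of each of oil_bottle, vial below 0.02 m/s and angle between each of oil_bottle, vial's own z axis and vertical below 0.12 rad and contact force between the fingers and oil_bottle below 0.2 N and x of vial in the frame of side_tray between -0.055 and 0.055 m and y of vial in the frame of side_tray between -0.06 and 0.06 m and contact force between the fingers and vial below 0.2 N) or (x of oil_bottle in the frame of side_tray between -0.055 and 0.055 m and y of oil_bottle in the frame of side_tray between -0.06 and 0.06 m and z of each of oil_bottle, canister in the frame of side_tray below 0.009 m and linear speed of each of oil_bottle, canister below 0.02 m/s and angle between each of oil_bottle, canister's own z axis and vertical below 0.12 rad and contact force between the fingers and oil_bottle below 0.2 N and x of canister in the frame of side_tray between -0.055 and 0.055 m and y of canister in the frame of side_tray between -0.06 and 0.06 m and contact force between the fingers and canister below 0.2 N) or (x of vial in the frame of side_tray between -0.055 and 0.055 m and y of vial in the frame of side_tray between -0.06 and 0.06 m and z of each of vial, canister in the frame of side_tray below 0.009 m and linear speed of each of vial, canister below 0.02 m/s and angle between each of vial, canister's own z axis and vertical below 0.12 rad and contact force between the fingers and vial below 0.2 N and x of canister in the frame of side_tray between -0.055 and 0.055 m and y of canister in the frame of side_tray between -0.06 and 0.06 m and contact force between the fingers and canister below 0.2 N))), for 0.2 s.
2. the cover-glass box lies flat and released in the holder's pocket (x of cover_glass_box in the frame of holder between -0.015 and 0.015 m and y of cover_glass_box in the frame of holder between -0.015 and 0.015 m and z of cover_glass_box in the frame of holder below 0.008 m and linear speed of cover_glass_box below 0.02 m/s and angle between cover_glass_box's own z axis and vertical below 0.12 rad and contact force between the fingers and cover_glass_box below 0.2 N), for 0.2 s.
At the end, for the whole second after the job is handed in: Box flat in the holder's pocket: centre within 15 mm of the pocket's centre along each side, underside under 8 mm above the table. Oil bottle, vial and canister upright (within 0.12 rad), each within 15 mm of where it stood at the start. All at rest and released (all of step 2 and distance of each of oil_bottle, vial, canister from where it was at the start of the episode below 0.015 m and linear speed of each of oil_bottle, vial, canister below 0.02 m/s and angle between each of oil_bottle, vial, canister's own z axis and vertical below 0.12 rad); the robot touches nothing.
It fails at once if the wipe pot, the cotton-bud tub or the tape is shifted by more than 25 mm (distance of any of wipe_pot, cotton_buds, tape from where it was at the start of the episode above 0.025 m).
It fails at once if a container or the box is tipped over (angle between any of oil_bottle, vial, canister, cover_glass_box's own z axis and vertical above 0.7 rad).
It also fails if it takes over 115 s, if anything falls off the work surface, if the arm or the gripper's body presses on something with over 40 N, if the wrist force passes 120 N, or if a joint passes its speed limit or range.

## Working session

There is one attempt and no reset: what is moved stays moved. The work goes in short steps, Python scripts to look and compute and a tool call to move; the robot and the scene stay as the last step left them, time stands still between calls to the robot, and variables do not carry over. Pictures are saved under pics/ and viewed, at most 14 in all, crops included, and the job is handed in when it is done.

Besides the shell and the picture viewer there is one more tool, called after "Call:" in YAML: its name, and indented under it one key for each argument. carry_out: Moves the arm, as the interface text tells. Its arguments: {"type":"object","properties":{"commands":{"type":"array","items":{"type":"array"}},"squeeze":{"type":"number"}},"required":["commands"]}

```bash
mkdir -p pics
cat > h.py <<'E'
from station import ctrl
import cv2, numpy as np
def proj(c,P):
    return cv2.projectPoints(np.float64(P).reshape(-1,1,3),c['rvec'],c['tvec'],c['camera_matrix'],None)[0].reshape(-1,2)
def ray(c,uv,z):
    R=cv2.Rodrigues(np.array(c['rvec'],float))[0]; t=np.array(c['tvec'],float).ravel()
    d=R.T@np.linalg.inv(c['camera_matrix'])@np.array([uv[0],uv[1],1.]); o=-R.T@t
    return o+d*(z-o[2])/d[2]
E
python3 - <<'E'
from h import *
o=ctrl.get_obs(); print({k:np.round(o[k],3) for k in('time_s','ee_pos','eef_rot','grip_width')},ctrl.grip_depth)
for n in('top','scene'):
    c=ctrl.camera(n); cv2.imwrite(f'pics/{n}0.png',c['img'])
    for t in 'rack side_tray holder cover_glass_box oil_bottle vial canister wipe_pot cotton_buds tape'.split():
        print(n,t,[(round(d['score'],2),np.round(d['at'],3).tolist(),proj(c,d['at']).round().tolist()[0]) for d in ctrl.place_of(t,n)])
E
```

```text
{'time_s': np.float64(0.0), 'ee_pos': array([ 0.22 , -0.504,  0.205]), 'eef_rot': array([-3.14 , -0.   ,  0.412]), 'grip_width': np.float64(0.094)} -0.0188
top rack [(0.84, [0.545, 0.145, -0.0], [318.0, 252.0])]
top side_tray [(0.6, [0.438, 0.342, -0.001], [217.0, 309.0])]
top holder [(0.84, [0.572, -0.038, 0.002], [409.0, 237.0])]
top cover_glass_box [(0.63, [0.604, 0.237, 0.002], [271.0, 223.0]), (0.57, [0.524, 0.142, 0.002], [319.0, 262.0]), (0.56, [0.381, 0.222, -0.003], [279.0, 337.0]), (0.5, [0.478, 0.143, -0.0], [319.0, 286.0])]
top oil_bottle [(0.71, [0.619, 0.146, 0.003], [317.0, 215.0])]
top vial [(0.67, [0.475, 0.14, 0.005], [321.0, 287.0])]
top canister [(0.88, [0.566, 0.144, 0.007], [318.0, 241.0])]
top wipe_pot [(0.81, [0.74, 0.182, 0.001], [297.0, 158.0])]
top cotton_buds [(0.67, [0.734, -0.008, 0.002], [391.0, 159.0])]
top tape [(0.83, [0.37, 0.121, -0.002], [332.0, 342.0])]
scene rack [(0.82, [0.544, 0.144, -0.002], [326.0, 256.0]), (0.53, [0.569, 0.143, 0.004], [316.0, 248.0])]
scene side_tray [(0.6, [0.44, 0.335, -0.001], [300.0, 335.0])]
scene holder []
scene cover_glass_box [(0.75, [0.385, 0.219, -0.004], [376.0, 312.0]), (0.68, [0.526, 0.144, 0.002], [334.0, 257.0]), (0.67, [0.602, 0.239, 0.001], [267.0, 266.0])]
scene oil_bottle [(0.63, [0.617, 0.146, 0.005], [295.0, 240.0])]
scene vial [(0.55, [0.479, 0.145, 0.002], [355.0, 267.0])]
scene canister [(0.63, [0.57, 0.139, 0.003], [317.0, 247.0])]
scene wipe_pot []
scene cotton_buds [(0.9, [0.731, -0.007, 0.002], [302.0, 197.0])]
scene tape [(0.61, [0.372, 0.122, 0.001], [415.0, 284.0])]
```

View pics/top0.png

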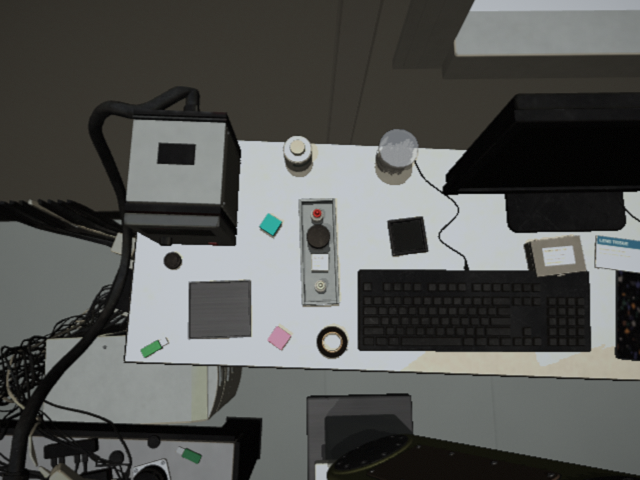

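View pics/scene0.png

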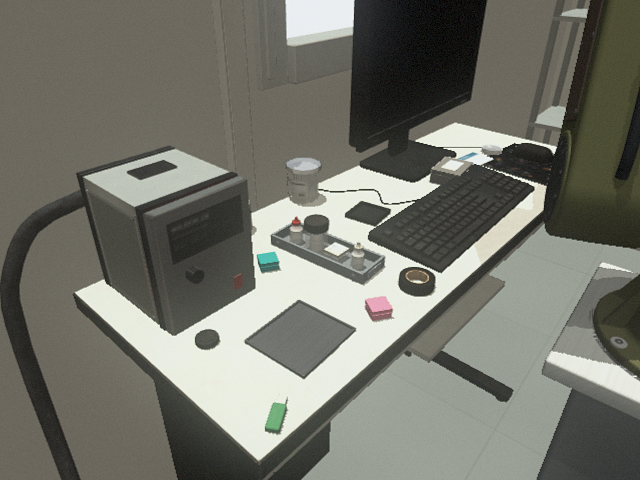

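Things that could be taken for the box, in the top view: white in the rack (319,262), turquoise (270,224) and pink (279,338). By the description it is the white one, standing between the canister (318,237) and the beige-capped vial (320,286). The red-capped oil bottle (317,214) stays put. I'll check this in a crop and measure the yaws.

Run:
```python
from h import *
c=ctrl.camera('top')
cv2.imwrite('pics/crop.png',cv2.resize(c['img'][195:310,270:370],None,fx=5,fy=5,interpolation=cv2.INTER_CUBIC))
for n,z in(('rack',.022),('side_tray',.006),('holder',.01),('cover_glass_box',.022)):
    for d in ctrl.outline_of(n,'top'):
        v,u=np.nonzero(d['region']); P=np.array([ray(c,q,z)[:2] for q in zip(u,v)],np.float32)
        r=cv2.minAreaRect(P*1000); print(n,round(d['score'],2),np.round(r[0],1),np.round(r[1],1),round(r[2],1))
s=ctrl.camera('scene')
for cam,c in(('top',c),('scene',s)):
  for t in('vial','canister','oil_bottle'): print(cam,t,[np.round(d['at'],4).tolist() for d in ctrl.place_of(t,cam)])
```

```text
rack 0.7 [544.4 145. ] [213.3  73.4] 0.3
side_tray 0.89 [436.9 337.8] [124.2 111. ] 88.8
holder 0.68 [573.3 -31.9] [75.5 73.1] 6.2
cover_glass_box 0.84 [380.5 223.1] [33.3 32.8] 53.3
cover_glass_box 0.7 [521.9 143.4] [31.  31.2] 88.9
cover_glass_box 0.51 [598.4 237.7] [34. 34.] 56.2
top vial [[0.4746, 0.1428, 0.0031]]
top canister [[0.5687, 0.1458, 0.0057]]
top oil_bottle []
scene vial [[0.4807, 0.1398, 0.0016]]
scene canister [[0.569, 0.1422, 0.0022]]
scene oil_bottle [[0.619, 0.1468, 0.0012]]
```

View pics/crop.png

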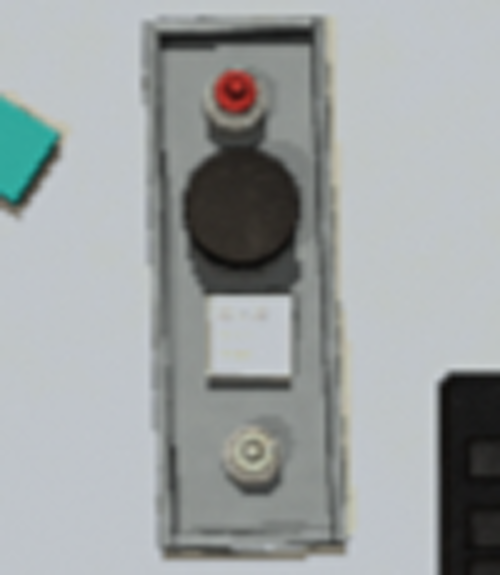

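The crop shows the white lidded box at crop (250,338) between the canister (242,207) and the vial (252,452), so the choice is right. I'll move in from the front and look with the wrist camera.

Call:
carry_out:
  commands:
    - [0,[0,0,0],[0,0,0.138]]
    - [0,[0,0,0],[0,0,0.137]]
    - [0,[0,0,0],[0,0,0.137]]
    - [0,[20,-46,-5],[0,0,0]]
    - [0,[20,-46,-5],[0,0,0]]
    - [0,[20,-46,-5],[0,0,0]]
    - [0,[20,-46,-5],[0,0,0]]
    - [0,[20,-46,-5],[0,0,0]]
    - [0,[20,-46,-5],[0,0,0]]
    - [0,[20,-46,-5],[0,0,0]]
  squeeze: 12

```text
time_s: 2.95
ee_pos: [0.3606, -0.1805, 0.2408]
eef_rot: [3.141, -0.001, -0.0]
force: [0.7, -0.8, 1.2]
grip_width: 0.094
grip_force: 0.0
```

Call:
carry_out:
  commands:
    - [0,[20,-46,-5],[0,0,0]]
    - [0,[20,-46,-5],[0,0,0]]
    - [0,[20,-46,-5],[0,0,0]]
    - [0,[20,-46,0],[0,0,0]]
    - [0,[20,-46,0],[0,0,0]]
    - [0,[20,-46,0],[0,0,0]]
    - [0,[20,-46,0],[0,0,0]]
    - [0,[0,0,0],[0,0,0]]
    - [0,[0,0,0],[0,0,0]]

```text
time_s: 4.08
ee_pos: [0.5, 0.1396, 0.2553]
eef_rot: [3.141, 0.0, 0.0]
force: [-0.9, -0.3, -0.5]
grip_width: 0.0939
grip_force: 0.0
```

```bash
cat > w.py <<'E'
from h import *
import sys
o=ctrl.get_obs(); print({k:np.round(o[k],4).tolist() for k in('time_s','ee_pos','eef_rot','grip_width')})
c=ctrl.camera('wrist'); cv2.imwrite(f'pics/{sys.argv[1]}.png',c['img'])
for t in sys.argv[2:]:
    print(t,[(round(d['score'],2),np.round(d['at'],4).tolist(),proj(c,d['at']).round().tolist()[0]) for d in ctrl.place_of(t,'wrist')])
E
python3 w.py w1 rack canister vial oil_bottle cover_glass_box side_tray holder
```

```text
{'time_s': 4.075, 'ee_pos': [0.5, 0.1396, 0.2553], 'eef_rot': [3.1414, 0.0004, 0.0], 'grip_width': 0.0939}
rack [(0.91, [0.548, 0.1435, -0.002], [323.0, 165.0])]
canister [(0.57, [0.5662, 0.1435, 0.0018], [323.0, 149.0]), (0.17, [0.5182, 0.1471, 0.0005], [320.0, 190.0])]
vial [(0.59, [0.4764, 0.1388, 0.0057], [327.0, 225.0])]
oil_bottle [(0.62, [0.6174, 0.1469, 0.0023], [320.0, 103.0])]
cover_glass_box [(0.9, [0.3813, 0.2202, -0.0005], [265.0, 294.0]), (0.7, [0.5189, 0.1462, 0.0008], [321.0, 190.0]), (0.58, [0.5999, 0.2398, -0.0021], [240.0, 119.0])]
side_tray [(0.56, [0.4371, 0.3356, -0.0009], [173.0, 254.0])]
holder [(0.87, [0.5746, -0.0354, -0.0004], [475.0, 142.0])]
```

View pics/w1.png

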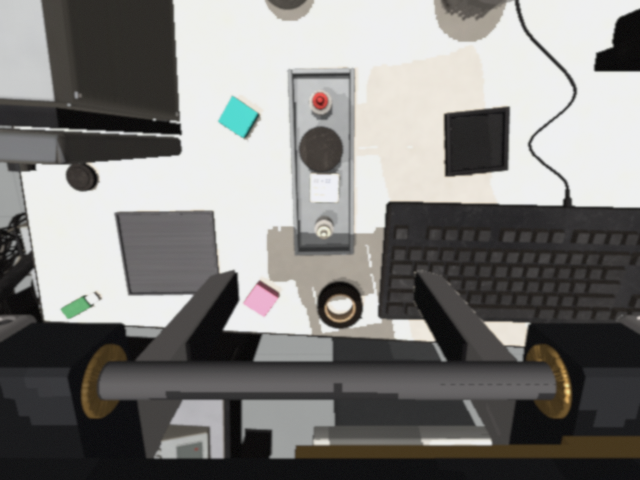

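The wrist view agrees with the network positions: canister (321,148), box (323,187), vial (324,229), tray (168,252), holder (477,141). The canister goes first.

Call:
carry_out:
  commands:
    - [0,[33,-2,0],[0,0,0]]
    - [0,[34,-2,0],[0,0,0]]
    - [0,[0,0,40],[0,0,0]]
    - [0,[0,0,50],[0,0,0]]
    - [0,[0,0,50],[0,0,0]]
    - [0,[0,0,40],[0,0,0]]
    - [0,[0,0,25],[0,0,0]]
    - [0,[0,0,12],[0,0,0]]
    - [0,[0,0,0],[0,0,0]]
  squeeze: 15

```text
time_s: 5.6
ee_pos: [0.5672, 0.1438, 0.0384]
eef_rot: [3.141, 0.0, -0.0]
force: [1.2, 0.2, 0.5]
grip_width: 0.0943
grip_force: 0.0
```

Call:
carry_out:
  commands:
    - [1,[0,0,0],[0,0,0]]
    - [1,[0,0,0],[0,0,0]]
    - [1,[0,0,0],[0,0,0]]
    - [1,[0,0,0],[0,0,0]]
    - [1,[0,0,0],[0,0,0]]
    - [1,[0,0,0],[0,0,0]]

```text
time_s: 6.35
ee_pos: [0.5673, 0.1439, 0.0385]
eef_rot: [-3.142, -0.0, -0.0]
force: [0.4, 0.2, 0.7]
grip_width: 0.0447
grip_force: 15.0
```

Call:
carry_out:
  commands:
    - [1,[0,0,-15],[0,0,0]]
    - [1,[0,0,-35],[0,0,0]]
    - [1,[0,0,-35],[0,0,0]]
    - [1,[0,0,-15],[0,0,0]]
    - [1,[-15,-22,0],[0,0,0]]
    - [1,[-22,-36,0],[0,0,0]]
    - [1,[-22,-36,0],[0,0,0]]
    - [1,[-22,-36,0],[0,0,0]]
    - [1,[-20,-31,0],[0,0,0]]
    - [1,[0,0,0],[0,0,0]]

```text
time_s: 7.6
ee_pos: [0.465, 0.3064, 0.1381]
eef_rot: [3.141, 0.001, 0.003]
force: [0.6, -0.1, -1.1]
grip_width: 0.0443
grip_force: 15.0
```

Call:
carry_out:
  commands:
    - [1,[0,0,25],[0,0,0]]
    - [1,[0,0,35],[0,0,0]]
    - [1,[0,0,25],[0,0,0]]
    - [1,[0,0,10],[0,0,0]]
    - [1,[0,0,5],[0,0,0]]
    - [1,[0,0,0],[0,0,0]]

```text
time_s: 8.35
ee_pos: [0.4667, 0.3049, 0.0389]
eef_rot: [-3.141, -0.001, -0.0]
force: [1.0, 0.5, -0.9]
grip_width: 0.0447
grip_force: 15.0
```

Call:
carry_out:
  commands:
    - [1,[0,0,1],[0,0,0]]
    - [1,[0,0,0],[0,0,0]]
    - [0,[0,0,0],[0,0,0]]
    - [0,[0,0,0],[0,0,0]]
    - [0,[0,0,0],[0,0,0]]
    - [0,[0,0,0],[0,0,0]]
    - [0,[0,0,-30],[0,0,0]]
    - [0,[0,0,-40],[0,0,0]]
    - [0,[0,0,-40],[0,0,0]]

```text
time_s: 9.48
ee_pos: [0.4662, 0.3049, 0.1487]
eef_rot: [3.141, 0.0, -0.0]
force: [0.4, -0.0, 1.0]
grip_width: 0.0939
grip_force: 0.0
```

Call:
carry_out:
  commands:
    - [0,[2,30,-20],[0,0,0]]
    - [0,[2,34,-20],[0,0,0]]
    - [0,[2,34,-20],[0,0,0]]
    - [0,[2,34,0],[0,0,0]]
    - [0,[2,32,0],[0,0,0]]
    - [0,[0,0,0],[0,0,0]]
    - [0,[0,0,0],[0,0,0]]

```text
time_s: 10.35
ee_pos: [0.4763, 0.1414, 0.2075]
eef_rot: [-3.141, -0.0, -0.0]
force: [0.3, 0.7, 0.3]
grip_width: 0.094
grip_force: 0.0
```

```bash
python3 w.py w2 vial canister cover_glass_box
python3 - <<'E'
from h import *
c=ctrl.camera('scene')
cv2.imwrite('pics/s2.png',cv2.resize(c['img'][180:400,220:460],None,fx=2.5,fy=2.5))
E
```

```text
{'time_s': 10.35, 'ee_pos': [0.4763, 0.1414, 0.2075], 'eef_rot': [-3.1414, -0.0002, -0.0003], 'grip_width': 0.094}
vial [(0.74, [0.4776, 0.1393, 0.0036], [328.0, 212.0]), (0.7, [0.5721, -0.0341, -0.0013], [496.0, 121.0])]
canister [(0.63, [0.4674, 0.3043, 0.0023], [178.0, 221.0])]
cover_glass_box [(0.66, [0.4771, 0.1409, 0.0059], [327.0, 213.0]), (0.64, [0.382, 0.2216, 0.0017], [257.0, 292.0]), (0.59, [0.5208, 0.1437, 0.0008], [324.0, 171.0])]
```

View pics/w2.png

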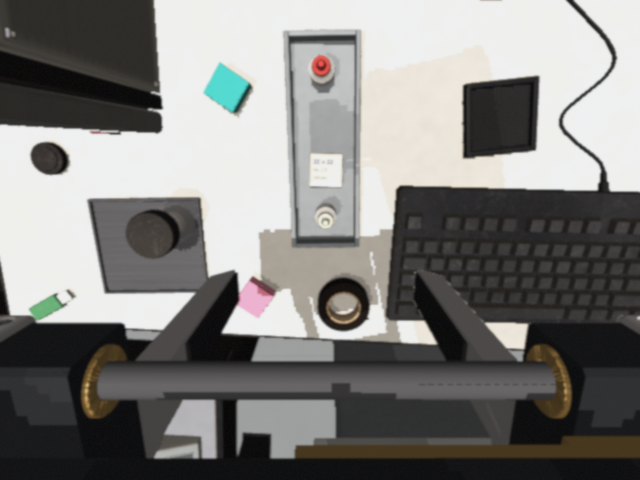

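The canister stands upright on the tray (155,232), and the vial is at (325,216). Now the vial, with the fingers part closed to stay clear of the keyboard.

Call:
carry_out:
  commands:
    - [0.4,[1,1,20],[0,0,0]]
    - [0.4,[0,0,30],[0,0,0]]
    - [0.4,[0,0,40],[0,0,0]]
    - [0.4,[0,0,40],[0,0,0]]
    - [0.4,[0,0,30],[0,0,0]]
    - [0.4,[0,0,15],[0,0,0]]
    - [0.4,[0,0,7],[0,0,0]]
    - [0.4,[0,0,0],[0,0,0]]
  squeeze: 8

```text
time_s: 11.6
ee_pos: [0.4776, 0.1401, 0.0259]
eef_rot: [-3.141, -0.001, -0.0]
force: [0.6, 0.3, -0.2]
grip_width: 0.0561
grip_force: 0.0
```

Call:
carry_out:
  commands:
    - [1,[0,0,0],[0,0,0]]
    - [1,[0,0,0],[0,0,0]]
    - [1,[0,0,0],[0,0,0]]
    - [1,[0,0,0],[0,0,0]]
    - [1,[0,0,0],[0,0,0]]

```text
time_s: 12.22
ee_pos: [0.4773, 0.1399, 0.0255]
eef_rot: [-3.142, -0.0, -0.0]
force: [0.9, 0.7, 1.0]
grip_width: 0.0215
grip_force: 8.0
```

Call:
carry_out:
  commands:
    - [1,[0,0,-15],[0,0,0]]
    - [1,[0,0,-35],[0,0,0]]
    - [1,[0,0,-40],[0,0,0]]
    - [1,[0,0,-30],[0,0,0]]
    - [1,[-9,-32,0],[0,0,0]]
    - [1,[-12,-41,0],[0,0,0]]
    - [1,[-12,-41,0],[0,0,0]]
    - [1,[-12,-41,0],[0,0,0]]
    - [1,[-12,-41,0],[0,0,0]]
    - [1,[-10,-33,0],[0,0,0]]

```text
time_s: 13.48
ee_pos: [0.4097, 0.3704, 0.1465]
eef_rot: [-3.141, -0.001, 0.0]
force: [0.8, -0.9, -0.1]
grip_width: 0.0212
grip_force: 8.0
```

Call:
carry_out:
  commands:
    - [1,[0,0,0],[0,0,0]]
    - [1,[0,0,25],[0,0,0]]
    - [1,[0,0,40],[0,0,0]]
    - [1,[0,0,35],[0,0,0]]
    - [1,[0,0,12],[0,0,0]]
    - [1,[0,0,6],[0,0,0]]
    - [1,[0,0,3],[0,0,0]]
    - [1,[0,0,0],[0,0,0]]

```text
time_s: 14.48
ee_pos: [0.4106, 0.3691, 0.0252]
eef_rot: [-3.141, -0.001, -0.0]
force: [0.5, 0.4, -0.0]
grip_width: 0.0209
grip_force: 8.0
```

Call:
carry_out:
  commands:
    - [0.4,[0,0,0],[0,0,0]]
    - [0.4,[0,0,0],[0,0,0]]
    - [0.4,[0,0,0],[0,0,0]]
    - [0.4,[0,0,-30],[0,0,0]]
    - [0.4,[0,0,-40],[0,0,0]]
    - [0,[0,0,-40],[0,0,0]]
    - [0,[0,0,-50],[0,0,0]]
    - [0,[18,37,0],[0,0,0]]
    - [0,[19,38,0],[0,0,0]]
    - [0,[19,38,0],[0,0,0]]

```text
time_s: 15.72
ee_pos: [0.4667, 0.2548, 0.1846]
eef_rot: [-3.142, -0.0, 0.0]
force: [0.7, 0.6, 0.4]
grip_width: 0.0942
grip_force: 0.0
```

Call:
carry_out:
  commands:
    - [0,[18,37,0],[0,0,-0.17]]
    - [0,[0,0,0],[0,0,-0.175]]
    - [0,[0,0,0],[0,0,-0.175]]
    - [0,[0,0,0],[0,0,-0.175]]
    - [0,[0,0,0],[0,0,-0.175]]
    - [0,[0,0,0],[0,0,-0.175]]
    - [0,[0,0,0],[0,0,-0.175]]
    - [0,[0,0,0],[0,0,-0.175]]
    - [0,[0,0,0],[0,0,-0.175]]
    - [0,[0,0,0],[0,0,0]]

```text
time_s: 16.98
ee_pos: [0.4842, 0.2189, 0.1845]
eef_rot: [-3.142, -0.0, 1.569]
force: [0.1, -0.7, -0.2]
grip_width: 0.094
grip_force: 0.0
```

```bash
python3 w.py w3 vial canister cover_glass_box holder side_tray
python3 - <<'E'
from h import *
c=ctrl.camera('top')
for t in('vial','canister','cover_glass_box','holder'): print(t,[np.round(d['at'],4).tolist() for d in ctrl.place_of(t,'top')])
cv2.imwrite('pics/t3.png',cv2.resize(c['img'][190:350,180:440],None,fx=3,fy=3))
E
```

```text
{'time_s': 16.975, 'ee_pos': [0.4842, 0.2189, 0.1845], 'eef_rot': [-3.1416, -0.0, 1.5687], 'grip_width': 0.094}
vial [(0.55, [0.4104, 0.3713, 0.0029], [246.0, 56.0])]
canister [(0.66, [0.4656, 0.3045, 0.0023], [307.0, 131.0])]
cover_glass_box [(0.96, [0.5213, 0.1422, -0.0009], [360.0, 286.0]), (0.88, [0.6026, 0.2397, 0.0001], [442.0, 197.0]), (0.67, [0.3837, 0.2179, -0.0017], [230.0, 218.0])]
holder [(0.91, [0.574, -0.0348, 0.0001], [400.0, 421.0])]
side_tray [(0.86, [0.4382, 0.3359, 0.0013], [278.0, 97.0])]
vial [[0.4094, 0.3705, -0.0005]]
canister [[0.4664, 0.3067, 0.0047]]
cover_glass_box [[0.5765, -0.036, 0.0009], [0.5255, 0.1415, 0.004]]
holder [[0.573, -0.0367, 0.0003]]
```

View pics/w3.png

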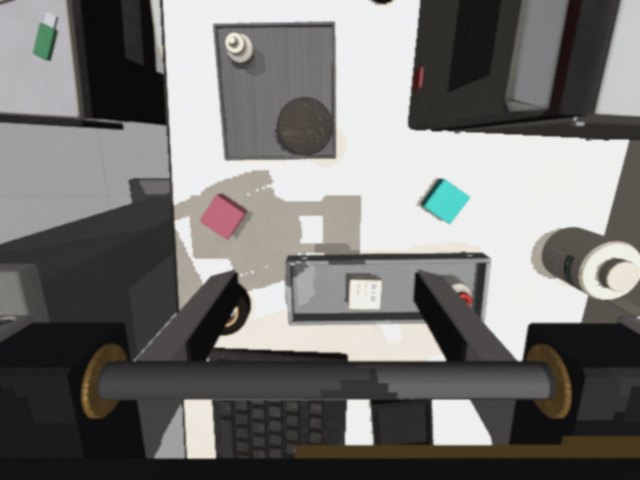

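Both containers stand on the tray, vial (238,47) and canister (305,126), and the box at (365,294) is free. Next I grip it along the lane.

Call:
carry_out:
  commands:
    - [0.25,[-37,19,0],[0,0,0]]
    - [0.25,[-38,19,0],[0,0,0]]
    - [0.25,[0,0,30],[0,0,0]]
    - [0.25,[0,0,40],[0,0,0]]
    - [0.25,[0,0,40],[0,0,0]]
    - [0.25,[0,0,30],[0,0,0]]
    - [0.25,[0,0,20],[0,0,0]]
    - [0.25,[0,0,10],[0,0,0]]
    - [0.25,[0,0,6],[0,0,0]]
    - [0.25,[0,0,0],[0,0,0]]
  squeeze: 8

```text
time_s: 18.77
ee_pos: [0.5223, 0.1439, 0.0087]
eef_rot: [3.141, -0.0, 1.57]
force: [-0.1, 0.7, 0.2]
grip_width: 0.0704
grip_force: 0.0
```

Call:
carry_out:
  commands:
    - [1,[0,0,0],[0,0,0]]
    - [1,[0,0,0],[0,0,0]]
    - [1,[0,0,0],[0,0,0]]
    - [1,[0,0,0],[0,0,0]]
    - [1,[0,0,0],[0,0,0]]

```text
time_s: 19.4
ee_pos: [0.5223, 0.1439, 0.0086]
eef_rot: [3.141, -0.0, 1.57]
force: [0.6, -0.6, 1.9]
grip_width: 0.0334
grip_force: 8.0
```

Call:
carry_out:
  commands:
    - [1,[0,0,-15],[0,0,0]]
    - [1,[0,0,-35],[0,0,0]]
    - [1,[0,0,-35],[0,0,0]]
    - [1,[0,0,-15],[0,0,0]]
    - [1,[-29,9,0],[0,0,0]]
    - [1,[-40,11,0],[0,0,0]]
    - [1,[-40,11,0],[0,0,0]]
    - [1,[-40,11,0],[0,0,0]]
    - [1,[-30,9,0],[0,0,0]]
    - [1,[0,0,0],[0,0,-0.105]]

```text
time_s: 20.65
ee_pos: [0.573, -0.0371, 0.1079]
eef_rot: [-3.141, -0.0, 1.674]
force: [-1.1, 0.4, -0.7]
grip_width: 0.0333
grip_force: 8.0
```

Call:
carry_out:
  commands:
    - [1,[0,0,30],[0,0,0]]
    - [1,[0,0,20],[0,0,0]]
    - [1,[0,0,0],[0,0,0]]

```text
time_s: 21.02
ee_pos: [0.572, -0.0351, 0.0569]
eef_rot: [-3.138, -0.001, 1.675]
force: [0.2, 0.1, -0.6]
grip_width: 0.033
grip_force: 8.0
```

```bash
python3 w.py w4 holder cover_glass_box
python3 - <<'E'
from h import *
c=ctrl.camera('scene')
i=c['img'][150:290,300:460]; cv2.imwrite('pics/s4.png',cv2.resize(i,None,fx=4,fy=4))
for n in('top','scene'):
  ctrl.camera(n)
  for t in('holder','cover_glass_box'): print(n,t,[np.round(d['at'],4).tolist() for d in ctrl.place_of(t,n)])
E
```

```text
{'time_s': 21.025, 'ee_pos': [0.572, -0.0351, 0.0569], 'eef_rot': [-3.1383, -0.0008, 1.6747], 'grip_width': 0.033}
holder [(0.83, [0.5726, -0.033, -0.0006], [328.0, 251.0])]
cover_glass_box [(0.82, [0.5677, -0.0358, 0.0504], [318.0, 282.0])]
top holder [[0.5741, -0.0364, 0.0008]]
top cover_glass_box [[0.6026, 0.2372, 0.0015], [0.3798, 0.2221, -0.002], [0.5749, -0.0371, 0.0547]]
scene holder [[0.5721, -0.0323, -0.0038]]
scene cover_glass_box [[0.6011, 0.2357, -0.0011], [0.3809, 0.2189, -0.0028], [0.5782, -0.0364, 0.0559]]
```

View pics/s4.png

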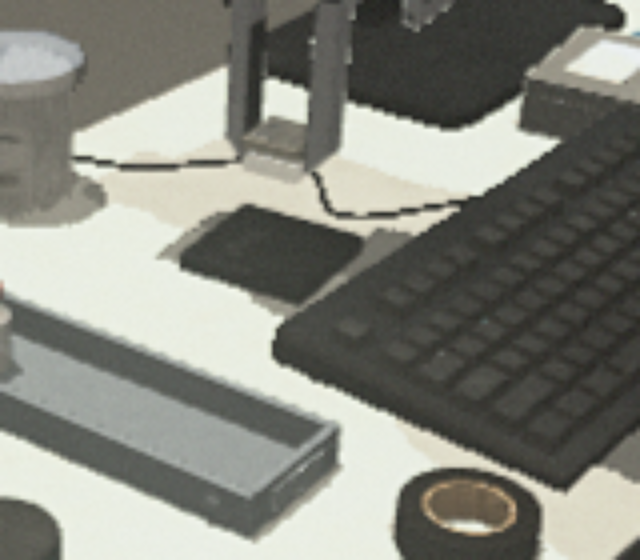

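The picture shows the box level between the fingers, at crop (275,150), over the holder at (270,255). Centred within a few mm, so I lower and release just above the rim.

Call:
carry_out:
  commands:
    - [1,[0,0,20],[0,0,0]]
    - [1,[0,0,15],[0,0,0]]
    - [1,[0,0,6],[0,0,0]]
    - [1,[0,0,3],[0,0,0]]
    - [1,[0,0,0],[0,0,0]]
    - [1,[0,0,0],[0,0,0]]

```text
time_s: 22.28
ee_pos: [0.5733, -0.0352, 0.0149]
eef_rot: [3.141, 0.0, 1.675]
force: [0.1, 0.2, -0.3]
grip_width: 0.0327
grip_force: 8.0
```

Call:
carry_out:
  commands:
    - [1,[0,0,2.5],[0,0,0]]
    - [1,[0,0,0],[0,0,0]]
    - [0.5,[0,0,0],[0,0,0]]
    - [0.5,[0,0,0],[0,0,0]]
    - [0.5,[0,0,0],[0,0,0]]
    - [0.5,[0,0,-15],[0,0,0]]
    - [0.5,[0,0,-35],[0,0,0]]
    - [0.5,[0,0,-40],[0,0,0]]
    - [0.5,[0,0,-40],[0,0,0]]
    - [0,[0,0,-40],[0,0,0]]

```text
time_s: 23.52
ee_pos: [0.5729, -0.0352, 0.1846]
eef_rot: [3.14, 0.0, 1.675]
force: [-0.3, -0.7, -0.5]
grip_width: 0.054
grip_force: 0.0
```

```bash
python3 w.py w5 holder cover_glass_box
python3 - <<'E'
from h import *
c=ctrl.camera('wrist'); i=c['img']; p=proj(c,[.573,-.035,.01])[0].astype(int); print(p)
cv2.imwrite('pics/c5.png',cv2.resize(i[max(0,p[1]-80):p[1]+80,max(0,p[0]-100):p[0]+100],None,fx=3,fy=3))
E
```

```text
{'time_s': 23.525, 'ee_pos': [0.5729, -0.0352, 0.1846], 'eef_rot': [3.1405, 0.0002, 1.6748], 'grip_width': 0.054}
holder []
cover_glass_box [(0.84, [0.5702, -0.0352, 0.0018], [323.0, 217.0])]
[324 218]
```

View pics/c5.png

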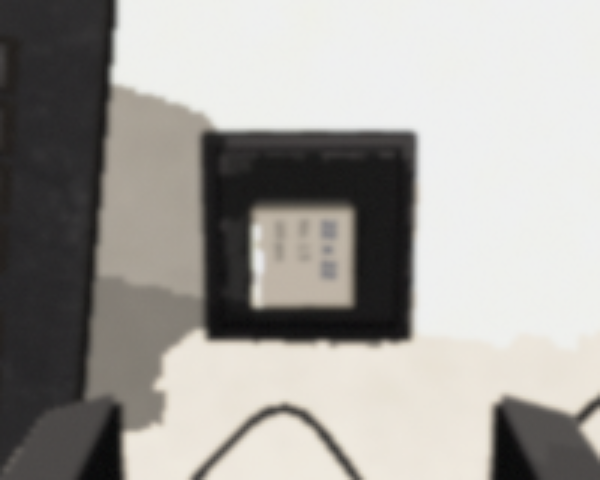

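Run:
```python
from h import *
c=ctrl.camera('wrist')
H=[ray(c,np.array([324-100+x/3,218-80+y/3]),.010)[:2] for x,y in((205,130),(415,132),(412,340),(207,340))]
B=[ray(c,np.array([224+x/3,138+y/3]),.023)[:2] for x,y in((249,205),(355,205),(355,307),(249,309))]
h,b=np.mean(H,0),np.mean(B,0); print(h,b,(b-h)*1000)
```

```text
[ 0.57421675 -0.03293313] [ 0.5720302  -0.03676409] [-2.18655271 -3.83096166]
```

Call:
carry_out:
  commands:
    - [0,[0,0,0],[0,0,0.175]]
    - [0,[0,0,0],[0,0,0.175]]
    - [0,[0,0,0],[0,0,0.175]]
    - [0,[0,0,0],[0,0,0.175]]
    - [0,[0,0,0],[0,0,0.175]]
    - [0,[0,0,0],[0,0,0.175]]
    - [0,[0,0,0],[0,0,0.175]]
    - [0,[0,0,0],[0,0,0.175]]
    - [0,[0,0,0],[0,0,0.175]]
    - [0,[0,0,0],[0,0,0.1]]

```text
time_s: 25.02
ee_pos: [0.5725, -0.0351, 0.1806]
eef_rot: [-3.141, 0.002, -0.005]
force: [1.2, -0.6, 0.8]
grip_width: 0.094
grip_force: 0.0
```

The box is flat in the pocket, about 4 mm off centre. Now I return the canister.

Call:
carry_out:
  commands:
    - [0,[-10,-30,0],[0,0,0]]
    - [0,[-14,-45,0],[0,0,0]]
    - [0,[-14,-45,0],[0,0,0]]
    - [0,[-14,-45,0],[0,0,0]]
    - [0,[-14,-45,0],[0,0,0]]
    - [0,[-14,-45,0],[0,0,0]]
    - [0,[-14,-45,0],[0,0,0]]
    - [0,[-12,-40,0],[0,0,0]]
    - [0,[0,0,0],[0,0,0]]
    - [0,[0,0,0],[0,0,0]]
  squeeze: 15

```text
time_s: 26.28
ee_pos: [0.4669, 0.3042, 0.1811]
eef_rot: [3.141, 0.001, -0.0]
force: [-0.3, -0.1, 0.1]
grip_width: 0.0941
grip_force: 0.0
```

Call:
carry_out:
  commands:
    - [0,[0,-1,30],[0,0,0]]
    - [0,[0,0,45],[0,0,0]]
    - [0,[0,0,40],[0,0,0]]
    - [0,[0,0,20],[0,0,0]]
    - [0,[0,0,8],[0,0,0]]
    - [0,[0,0,0],[0,0,0]]
    - [1,[0,0,0],[0,0,0]]
    - [1,[0,0,0],[0,0,0]]
    - [1,[0,0,0],[0,0,0]]
    - [1,[0,0,0],[0,0,0]]

```text
time_s: 27.52
ee_pos: [0.4671, 0.3059, 0.0391]
eef_rot: [-3.141, -0.0, -0.0]
force: [0.3, -0.0, 1.1]
grip_width: 0.0572
grip_force: 0.0
```

Call:
carry_out:
  commands:
    - [1,[0,0,0],[0,0,0]]
    - [1,[0,0,0],[0,0,0]]

```text
time_s: 27.78
ee_pos: [0.4671, 0.3059, 0.039]
eef_rot: [-3.142, 0.0, -0.0]
force: [1.0, -0.6, -0.7]
grip_width: 0.0446
grip_force: 15.0
```

Call:
carry_out:
  commands:
    - [1,[0,0,-15],[0,0,0]]
    - [1,[0,0,-35],[0,0,0]]
    - [1,[0,0,-35],[0,0,0]]
    - [1,[0,0,-15],[0,0,0]]
    - [1,[15,24,0],[0,0,0]]
    - [1,[22,36,0],[0,0,0]]
    - [1,[22,36,0],[0,0,0]]
    - [1,[22,36,0],[0,0,0]]
    - [1,[19,30,0],[0,0,0]]
    - [1,[0,0,0],[0,0,0]]

```text
time_s: 29.02
ee_pos: [0.5676, 0.142, 0.1383]
eef_rot: [3.141, 0.001, -0.003]
force: [-0.6, 0.6, -1.1]
grip_width: 0.0444
grip_force: 15.0
```

Call:
carry_out:
  commands:
    - [1,[0,0,25],[0,0,0]]
    - [1,[0,0,35],[0,0,0]]
    - [1,[0,0,23],[0,0,0]]
    - [1,[0,0,10],[0,0,0]]
    - [1,[0,0,5],[0,0,0]]
    - [1,[0,0,0],[0,0,0]]
    - [1,[0,0,0],[0,0,0]]

```text
time_s: 29.9
ee_pos: [0.5674, 0.144, 0.0417]
eef_rot: [-3.141, -0.001, -0.0]
force: [-0.3, -1.2, -0.9]
grip_width: 0.0447
grip_force: 15.0
```

Call:
carry_out:
  commands:
    - [1,[0,0,1.5],[0,0,0]]
    - [1,[0,0,0],[0,0,0]]
    - [0,[0,0,0],[0,0,0]]
    - [0,[0,0,0],[0,0,0]]
    - [0,[0,0,0],[0,0,0]]
    - [0,[0,0,0],[0,0,0]]
    - [0,[0,0,-30],[0,0,0]]
    - [0,[0,0,-40],[0,0,0]]
    - [0,[0,0,-40],[0,0,0]]
    - [0,[0,0,-30],[0,0,0]]

```text
time_s: 31.15
ee_pos: [0.5672, 0.1439, 0.1813]
eef_rot: [-3.141, -0.001, -0.0]
force: [-0.7, 0.3, -0.7]
grip_width: 0.0939
grip_force: 0.0
```

Call:
carry_out:
  commands:
    - [0,[-22,-30,0],[0,0,0]]
    - [0,[-28,-40,0],[0,0,0]]
    - [0,[-28,-40,0],[0,0,0]]
    - [0,[-28,-40,0],[0,0,0]]
    - [0,[-28,-40,0],[0,0,0]]
    - [0.4,[-23,-35,0],[0,0,0]]
    - [0.4,[0,0,0],[0,0,0]]
    - [0.4,[0,0,0],[0,0,0]]
  squeeze: 8

```text
time_s: 32.15
ee_pos: [0.4104, 0.3684, 0.1794]
eef_rot: [3.141, 0.0, -0.0]
force: [0.1, 0.0, 0.5]
grip_width: 0.0674
grip_force: 0.0
```

Call:
carry_out:
  commands:
    - [0.4,[0,0,30],[0,0,0]]
    - [0.4,[0,0,45],[0,0,0]]
    - [0.4,[0,0,40],[0,0,0]]
    - [0.4,[0,0,25],[0,0,0]]
    - [0.4,[0,0,11],[0,0,0]]
    - [0.4,[0,0,0],[0,0,0]]
    - [0.4,[0,0,0],[0,0,0]]

```text
time_s: 33.02
ee_pos: [0.4108, 0.3691, 0.0296]
eef_rot: [-3.141, -0.001, -0.001]
force: [-0.0, -0.4, 0.2]
grip_width: 0.0565
grip_force: 0.0
```

Lower 5 mm more, grip, lift.

Call:
carry_out:
  commands:
    - [0.4,[0,0,5],[0,0,0]]
    - [0.4,[0,0,0],[0,0,0]]
    - [1,[0,0,0],[0,0,0]]
    - [1,[0,0,0],[0,0,0]]
    - [1,[0,0,0],[0,0,0]]
    - [1,[0,0,0],[0,0,0]]
    - [1,[0,0,0],[0,0,0]]

```text
time_s: 33.9
ee_pos: [0.4101, 0.3689, 0.0235]
eef_rot: [-3.142, -0.0, -0.0]
force: [0.3, 0.6, -0.4]
grip_width: 0.0212
grip_force: 7.9
```

Call:
carry_out:
  commands:
    - [1,[0,0,-15],[0,0,0]]
    - [1,[0,0,-35],[0,0,0]]
    - [1,[0,0,-40],[0,0,0]]
    - [1,[0,0,-30],[0,0,0]]
    - [1,[9,32,0],[0,0,0]]
    - [1,[12,41,0],[0,0,0]]
    - [1,[12,41,0],[0,0,0]]
    - [1,[12,41,0],[0,0,0]]
    - [1,[12,41,0],[0,0,0]]
    - [1,[10,33,0],[0,0,0]]

```text
time_s: 35.15
ee_pos: [0.4775, 0.1384, 0.1446]
eef_rot: [-3.141, -0.001, -0.001]
force: [0.4, 0.9, 0.3]
grip_width: 0.0213
grip_force: 7.9
```

Call:
carry_out:
  commands:
    - [1,[0,0,0],[0,0,0]]
    - [1,[0,0,25],[0,0,0]]
    - [1,[0,0,40],[0,0,0]]
    - [1,[0,0,33],[0,0,0]]
    - [1,[0,0,11],[0,0,0]]
    - [1,[0,0,6],[0,0,0]]
    - [1,[0,0,3],[0,0,0]]
    - [1,[0,0,0],[0,0,0]]
    - [1,[0,0,0],[0,0,0]]

```text
time_s: 36.28
ee_pos: [0.4774, 0.1399, 0.026]
eef_rot: [-3.141, -0.001, -0.0]
force: [-0.6, 0.1, 0.2]
grip_width: 0.0212
grip_force: 7.9
```

Call:
carry_out:
  commands:
    - [1,[0,0,1],[0,0,0]]
    - [1,[0,0,0],[0,0,0]]
    - [0.4,[0,0,0],[0,0,0]]
    - [0.4,[0,0,0],[0,0,0]]
    - [0.4,[0,0,0],[0,0,0]]
    - [0.4,[0,0,-30],[0,0,0]]
    - [0.4,[0,0,-40],[0,0,0]]
    - [0.4,[0,0,-40],[0,0,0]]
    - [0.4,[0,0,-40],[0,0,0]]
    - [0.4,[0,0,-30],[0,0,0]]

```text
time_s: 37.52
ee_pos: [0.4772, 0.1399, 0.2063]
eef_rot: [-3.141, -0.001, -0.0]
force: [0.1, -0.1, -0.8]
grip_width: 0.0563
grip_force: 0.0
```

Call:
carry_out:
  commands:
    - [0.4,[-20,0,0],[0,0,0]]
    - [0.4,[-20,0,0],[0,0,0]]
    - [0.4,[0,0,0],[0,0,0]]
    - [0.4,[0,0,0],[0,0,0]]
    - [0.4,[0,0,0],[0,0,0]]

```text
time_s: 38.15
ee_pos: [0.4375, 0.1398, 0.2043]
eef_rot: [3.142, 0.0, -0.0]
force: [0.1, -0.3, 0.1]
grip_width: 0.0566
grip_force: 0.0
```

```bash
python3 w.py w6 vial canister oil_bottle cover_glass_box holder
```

```text
{'time_s': 38.15, 'ee_pos': [0.4375, 0.1398, 0.2043], 'eef_rot': [3.1415, 0.0002, -0.0004], 'grip_width': 0.0566}
vial [(0.8, [0.4772, 0.1433, 0.004], [323.0, 176.0])]
canister [(0.94, [0.5673, 0.1402, 0.0052], [326.0, 84.0])]
oil_bottle [(0.8, [0.6177, 0.1452, 0.0054], [321.0, 27.0]), (0.16, [0.4774, 0.141, 0.005], [325.0, 176.0])]
cover_glass_box [(0.8, [0.3841, 0.2173, -0.0008], [258.0, 259.0]), (0.68, [0.6015, 0.2402, 0.0007], [223.0, 47.0]), (0.67, [0.5677, -0.0339, -0.0005], [500.0, 84.0]), (0.67, [0.4374, 0.3374, -0.0014], [146.0, 213.0])]
holder [(0.87, [0.5753, -0.0328, -0.0024], [499.0, 76.0])]
```

View pics/w6.png

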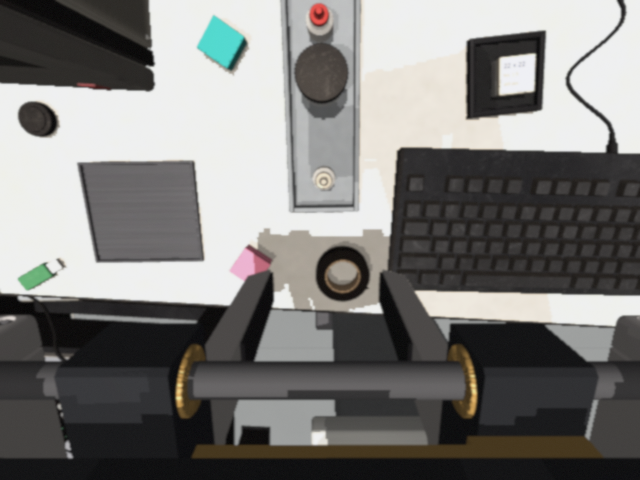

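The view shows the canister (321,72), vial (323,179) and oil bottle (319,16) upright in their places, the box in the holder (516,73), and the tray empty. I'm handing it in.

```bash
python3 -c "
from station import ctrl
print(ctrl.hand_in())"
```

```text
the job is handed in; nothing more can be done
None
```

The job is handed in with no verdict returned: the last wrist view shows the box in the holder's pocket (measured about 4 mm off centre) and the canister and vial upright within about 4 mm of their starting places, after 38 s of the 115 s.

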